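Clear a jammed gauge pin from a tilting tube

ROBOT

A 6-joint arm with a two-finger parallel gripper is mounted at the origin on a cart in front of the work surface, level with it; the furniture and walls round the work are solid. World frame = base frame: x ahead of the robot, y to its left, z up, the work surface at z = 0. Lengths are in mm, angles in rad, forces in N, time in s.
With the tool pointing down it reaches from about 275 to 1000 mm from the base axis. Payload 8.4 kg.
Tool frame: the origin (TCP) lies midway between the tips of the shut fingers; the grasp point (between the pads) lies 19 mm behind it; z points along the fingers, y is the line along which they close (so a half turn about z gives the same grasp; the last joint's range is limited). The gripper opens to 85 mm and grips with 20 to 120 N. Pads are 22 mm wide; open, the fingers measure 114 mm over their backs; the gripper's body (76 mm by 85 mm) begins 54 mm behind the grasp point. The pads swing forward as they close: fully open they stand 13 mm farther back than shut.
Start: joints at [-1.252, 0.353, 1.633, -0, 1.155, -0.002], TCP at [197.077, -593.118, 231.281] pointing down, gripper open.
Joint ranges: [-2.63, 2.63], [-0.92, 2.1], [0.06, 2.66], [-1.3, 4.44], [0, 2.69], [-3.02, 3.02]. Speed limits (rad/s): [2.22, 2.22, 2.79, 3.14, 3.14, 3.14].

INTERFACE

Orientations are given as [roll, pitch, yaw] about the fixed x, y, z axes, in that order (R = Rz(yaw) Ry(pitch) Rx(roll)).
In Python, from rig import telemetry, optics, r gives the robot as it stands.
- The arm moves only by the tool play_rows, never from a script. Its arguments are lists of equal length, an entry for each row: "dp": the shift along the tool's x, y, z in units of 40 mm (1.0 is 40 mm), a list of three; "rot": the turn, a rotation vector about the tool's x, y, z in units of 6 degrees (1.0 is 6 degrees), a list of three. In form: {"dp": [[tx, ty, tz], ...], "rot": [[ax, ay, az], ...]}. A call has 1 to 5 rows; each row is the pose to reach, as a shift and turn from the pose commanded when the call began, along the tool's axes at that moment; what a row does not reach only later rows make up. A row lasts 1/12 s, in which the tool goes at most 41.7 mm and 7.16 degrees, less where a joint would pass 70% of its speed; a pose out of reach is approached as far as the arm can. A call with a gripper value outside its range is refused whole. "fingers" is the opening, from 0 (shut) to 1 (fully open), set as the call begins (left out, the last holds). The fingers move at their own pace and stop on an object; "grip_force" is the grip in N (left out, the last holds). Time passes only in rows, so rows that repeat a pose let the fingers close. It gives the time, the measured TCP pose, the force, the opening and the grip force at its end, in the units of the state.
- telemetry.sense(): the state, without advancing time (a new reading comes with each control period).
- optics.grab_frame(name): name is "scene" or "top" or "wrist"; returns a dict with "color" (384x512x3 uint8, red, green, blue), "mtx" (3x3 intrinsics, pixels), "D" ([k1, k2, p1, p2, k3] as OpenCV has them; the pictures are not rectified), "R" (3x3) and "t" (3): a world point X has camera coordinates R X + t; the wrist camera has in their place "mount" (4x4, takes a point from camera to tool coordinates, whose origin is the TCP and whose axes are the flange's). Camera axes: x right, y down, z forward; pixel columns grow to the right and rows downward; lengths in mm; the calibration is good to about 2 mm. A picture is of the moment at which its call begins: read the wrist's pose just before it. There is no depth.
- r.sign_off(): hands the job in; it is judged then, once.
The state is a dict: "clock": time; "qpos": joint angles; "qvel": joint speeds; "joint_efforts": joint torques, N m; "eef_pos": TCP position; "tcp_rot": TCP orientation; "contact_force": force on the tool from outside, world axes, zero at the start; "wrist_torque": the same for the moment, N m; "opening": opening from 0.0 (shut) to 1.0 (fully open); "grasp_force": force on a finger pad.
Only numpy, scipy, OpenCV 4.12 (cv2) and the standard library are available. Lean on these libraries where they do the work, as an engineer would, in place of code of your own. Each camera call takes 0.05 s, during which the arm holds its last target. There are 200 camera calls.

TASK

A gauge pin is jammed at the bottom of the upright tube in the tilting stand. Tip the tube fully over to its stop so that its lower end points into the brown open box, take the push rod from its stand and push it down inside the tube until the pin drops into the box; this takes nearly the rod's whole length, so feel for its flange meeting the mouth and do not ram it. Then put the rod back in its stand, leaving the tube tipped and the box where it is. Do not disturb the dial indicator.

Things in the scene. Friction and masses are not known exactly. Their poses are not given: they have to be found in the camera images.
- tilt_stand: Fixed steel base (x +-46 mm, y -76 to +18 mm, 12 mm thick) with two posts (10 x 28 mm, 140 mm high, inner faces at x = +-27 mm) carrying the tube. Origin on the bench under the hinge; z up; hinge line parallel to x, 130 mm up. +y points to the box: the tube's lower end swings to +y, its top to -y. Yaw within 0.3 rad. A foot block (top at 56 mm) shuts the upright tube's lower end.
- tube_mouth (a point): Centre of the tube's upper rim; z along the tube's axis, out of it; x along the hinge. Aluminium tube 115 mm long, open at both ends, 35 mm outside, 25 mm inside, the top 15 mm flaring to 44 mm outside, about 33 mm inside. Hinge 45 mm and lower end 115 mm below the mouth. Mouth 175 mm above the bench when upright.
- tube (a joint): Tube hinge: 0 upright (start), 0.6 rad fully tipped on its stop. It stays where it is left; turning it takes about 0.1 N m (3 N at 33 mm above the hinge). Pushing the tube's upper part sideways, from the stand's +y side toward its -y, tips it.
- pin: Plain steel gauge pin, 22 mm diameter, 45 mm long, 80 g; origin at the centre of its end that is lower at the start, z along it. Its top is about 57 mm below the mouth; two sprung balls 107 mm below the mouth hold it. Passing them takes roughly 10 to 20 N, then about 3 N; it falls once its top has passed them, so the rod's tip must go 108 to 112 mm below the mouth.
- pin_center (a point): Middle of the pin, on its axis; z along the pin.
- rod: Steel push rod, 150 g, upright in its stand. Origin at the centre of its tip (lower end), z up to the handle. Shank 16 mm diameter, 112 mm long, tip chamfered 3 mm; flange 42 mm diameter 112 to 118 mm from the tip; round handle 20 mm diameter 118 to 163 mm from the tip. The flange meets the tube's mouth with the tip 112 mm below the mouth.
- rod_stand: Fixed aluminium block 60 x 60 x 60 mm with one upright hole in its middle, 20 mm diameter, 50 mm deep (hole floor 10 mm above the bench), edge chamfered 3 mm. Origin: centre of its underside, under the hole; z up.
- catch_box: Heavy brown open-topped box, 100 (x) x 140 (y) x 80 mm high, walls and floor 10 mm thick; the wall at its own -x, which faces the tube, is only 34 mm high. Origin: centre of its underside; z up. Loose, 0.95 kg.
- dial_indicator: Small round steel dial indicator lying loose on the bench, 107 x 57 x 19 mm, behind the rod stand; a delicate bystander. Origin: centre of its underside.
Mind the look-alikes: they are no part of the job. Leave any purple look-alike of the tilt_stand alone.

How it is judged:
By the outcome, as a careful person would: the job done as asked, in the order asked, and still so for the second after the job is handed in, with the robot touching nothing.
It also fails if it takes over 54 s, if anything falls off the work surface, if the arm or the gripper's body presses on something with over 40 N, if the wrist force passes 120 N, or if a joint passes its speed limit or range.

## Working session

There is one attempt and no reset: what is moved stays moved. The work goes in short steps, Python scripts to look and compute and a tool call to move; the robot and the scene stay as the last step left them, time stands still between calls to the robot, and variables do not carry over. Pictures are saved under pics/ and viewed, at most 10 in all, crops included, and the job is handed in when it is done.

Besides the shell and the picture viewer there is one more tool, called after "Request:" as name(argument=value, ...), one argument or row to a line, values as JSON. play_rows: Moves the arm, as the interface text tells. Its arguments: {"type":"object","properties":{"dp":{"type":"array"},"rot":{"type":"array"},"fingers":{"type":"number"},"grip_force":{"type":"number"}},"required":["dp","rot"]}

```bash
mkdir -p pics; ls; python3 - <<'E'
from rig import telemetry, optics, r
import cv2,numpy as np
print(telemetry.sense())
for n in ("scene","top"):
    f=optics.grab_frame(n); cv2.imwrite(f"pics/{n}0.png",f["color"][:,:,::-1]); np.savez(f"{n}0.npz",**f)
    C=-f["R"].T@f["t"]; print(n,C,f["R"][2],f["mtx"][0,0],f["D"])
a=cv2.imread("pics/scene0.png");b=cv2.imread("pics/top0.png")
E
```

```text
pics
{'clock': 0.0, 'qpos': array([-1.25235862e+00,  3.53635842e-01,  1.63414499e+00,  1.35117364e-05,
        1.15520493e+00, -2.45282949e-03]), 'qvel': array([-0.00064088, -0.00088696,  0.00010285, -0.00068166,  0.00075628,
        0.00149575]), 'joint_efforts': array([ 2.03686413e-04, -6.05246830e+01, -3.42067766e+01, -4.51139840e-05,
        9.37761128e-03, -1.23111795e-05]), 'eef_pos': array([ 196.95364929, -592.64664531,  230.56472775]), 'tcp_rot': array([-3.14019959e+00, -1.57709749e-05,  3.20885066e-01]), 'contact_force': array([-0.16413694,  1.3866225 ,  0.21436971]), 'wrist_torque': array([ 0.00572396, -0.02881553,  0.04565666]), 'grasp_force': 0.0, 'opening': 1.0031125555960538}
scene [ 806.29329831 -722.13344263  710.50656219] [-0.30759508  0.69655918 -0.64822108] 458.2226544372349 [-0.03706362  0.          0.          0.          0.        ]
top [ 437.0264879   -42.63738493 1237.24576467] [ 0.06235302 -0.02922901 -0.99762607] 480.21630727309855 [-0.16796524  0.          0.          0.          0.        ]
```

View pics/scene0.png

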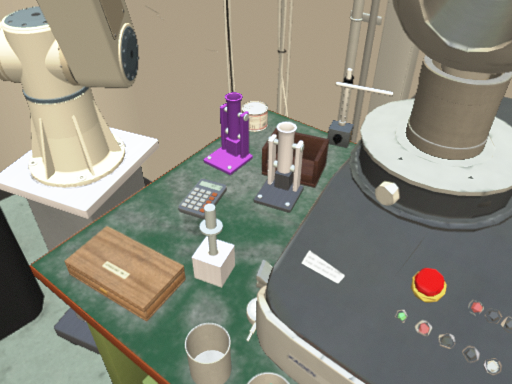

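View pics/top0.png

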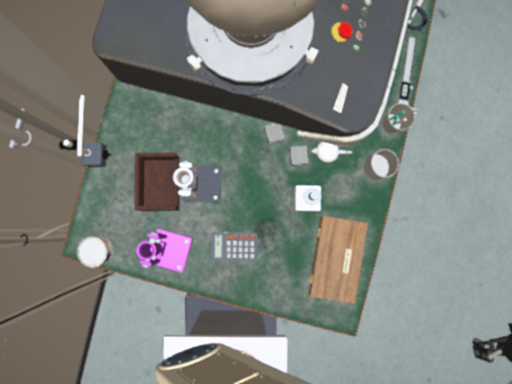

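The scene view shows the grey tilt stand with tube (285,130–190), the box behind it (295,155), and the rod in its white block (213,262). The purple look-alike is at (230,150) and the dial indicator at about (252,310). In the top view the grey stand is at (183–220,183), the box at (157,182), the rod stand at (310,197) and the indicator at (327,152). Only the grey stand fits the description: it points at the box and isn't purple.

```bash
cat > h.py <<'E'
import numpy as np,cv2
from scipy.spatial.transform import Rotation as Ro
def proj(f,X):
    return cv2.projectPoints(np.float64(X).reshape(-1,1,3),cv2.Rodrigues(f["R"])[0],f["t"],f["mtx"],f["D"])[0].reshape(-1,2)
def ray(f,uv):
    p=cv2.undistortPoints(np.float64(uv).reshape(-1,1,2),f["mtx"],f["D"]).reshape(-1,2)
    d=np.c_[p,np.ones(len(p))]@f["R"]; return -f["R"].T@f["t"],d
def onz(f,uv,z):
    C,d=ray(f,uv); return C+d*((z-C[2])/d[:,2])[:,None]
def load(n): return dict(np.load(n))
def wrist():
    from rig import telemetry,optics
    s=telemetry.sense(); f=optics.grab_frame("wrist"); M=f["mount"]
    T=np.eye(4);T[:3,:3]=Ro.from_euler("xyz",s["tcp_rot"]).as_matrix();T[:3,3]=s["eef_pos"]
    W=T@M; f["R"]=W[:3,:3].T; f["t"]=-f["R"]@W[:3,3]; return f
E
python3 - <<'E'
from h import *
t=load("top0.npz");s=load("scene0.npz")
print(proj(t,[[0,0,0],[300,0,0],[300,300,0],[500,0,0]]).round(), proj(s,[[0,0,0],[500,0,0],[197,-593,231]]).round())
for n,uv,z in [("mouth",(183,174),175),("rodtop",(312,197),173),("standcorner",(196,166),12),("c2",(220,168),12),("c3",(219,202),12),("box",(157,182),80),("dial",(327,152),19),("rodblock",(308,198),60)]:
    print(n,onz(t,[uv],z).round())
for n,uv,z in [("mouth",(288,128),175),("rodtop",(210,208),173),("dial",(252,310),10)]: print("s",n,onz(s,[uv],z).round())
T=t["color"][:,:,::-1];S=s["color"][:,:,::-1]
a=cv2.resize(T[120:270,120:250],None,fx=4,fy=4,interpolation=2); b=cv2.resize(T[120:220,270:350],None,fx=4,fy=4,interpolation=2)
im=np.zeros((600,800,3),np.uint8); a=cv2.resize(T[130:230,125:225],(400,400),interpolation=2); im[:400,:400]=a; im[:400,400:]=cv2.resize(T[130:230,270:370],(400,400),interpolation=2)
cv2.imwrite("pics/c1.png",im[:400])
im=np.zeros((600,800,3),np.uint8)
im=np.hstack([cv2.resize(S[105:225,240:340],(400,480),interpolation=2),cv2.resize(S[190:310,170:270],(400,480),interpolation=2)])
cv2.imwrite("pics/c2.png",im)
E
```

```text
[[225. 393.]
 [225. 279.]
 [110. 277.]
 [226. 201.]] [[  78.  157.]
 [ 251.  206.]
 [-135.  295.]]
mouth [[550.  90. 175.]]
rodtop [[ 501. -198.  173.]]
standcorner [[589.  77.  12.]]
c2 [[584.  15.  12.]]
c3 [[497.  17.  12.]]
box [[541. 165.  80.]]
dial [[ 627. -260.   19.]]
rodblock [[ 505. -204.   60.]]
s mouth [[550.  85. 175.]]
s rodtop [[ 510. -208.  173.]]
s dial [[ 614. -268.   10.]]
```

View pics/c1.png

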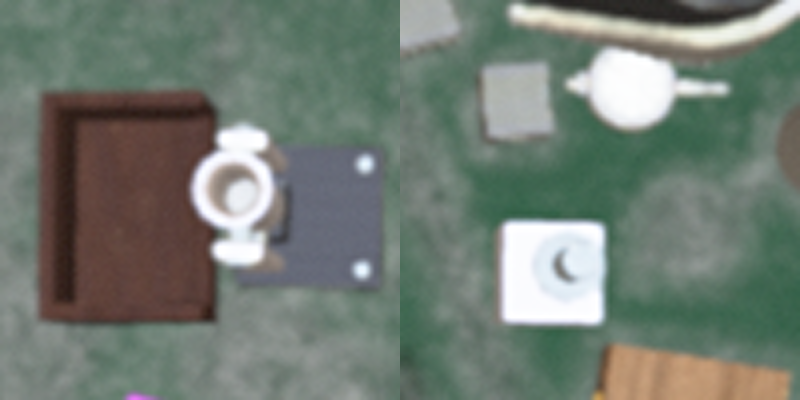

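View pics/c2.png

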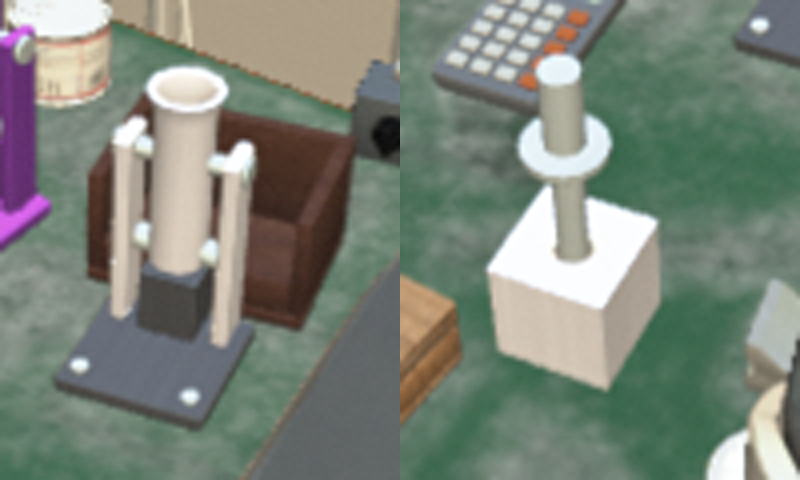

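The crops confirm it: tube mouth at scene (287,127) and top (183,177), rod handle top at scene (209,207), block top centre at top (308,198). Next I compute positions and a move helper.

```bash
cat >> h.py <<'E'
def tri(fs,uvs):
    A=[];b=[]
    for f,uv in zip(fs,uvs):
        C,d=ray(f,[uv]);d=d[0]/np.linalg.norm(d);P=np.eye(3)-np.outer(d,d);A.append(P);b.append(P@C)
    return np.linalg.lstsq(np.vstack(A),np.hstack(b),rcond=None)[0]
def mv(p,R,p0,R0):
    "row (dp,rot) from pose p0,R0 to p,R"
    R=Ro.from_matrix(R);R0=Ro.from_matrix(R0)
    return (R0.inv().apply(np.subtract(p,p0))/40).round(2).tolist(),((R0.inv()*R).as_rotvec(degrees=True)/6).round(2).tolist()
def down(yaw): return Ro.from_euler("xyz",[np.pi,0,yaw]).as_matrix()
def cur():
    from rig import telemetry
    s=telemetry.sense(); return s["eef_pos"],Ro.from_euler("xyz",s["tcp_rot"]).as_matrix(),s
E
python3 - <<'E'
from h import *
t=load("top0.npz");s=load("scene0.npz")
print("mouth",tri([t,s],[(183.2,177.3),(287,127.5)]).round(1),onz(t,[(183.2,177.3)],175),onz(s,[(287,127.5)],175))
print("posts",onz(t,[(185.5,164.2),(184.8,192)],140).round(1))
print("base end",onz(t,[(220.6,167),(219.9,202)],12).round(1))
print("scene base",onz(s,[(240+56/4,105+382/4),(240+199/4,105+428/4)],12).round(1))
print("flange",onz(t,[(312,196.7)],128),"handle",onz(s,[(209.6,207.3)],173),"block",onz(t,[(308,198)],60))
# block by scene top face corners
c=np.array([(552,182),(658,222),(612,305),(489,268)])/4+[170-100,190]; print("blk scene",onz(s,c,60).round(1),onz(s,c,60).mean(0))
p0,R0,_=cur()
for q in ([250,-350,260],[400,60,260],[545,150,240]): print(mv(q,down(0.0),p0,R0))
E
```

```text
mouth [544.7  90.3 171.4] [[543.06598648  89.2757159  175.        ]] [[547.53271493  85.65292293 175.        ]]
posts [[576.9  88.8 140. ]
 [512.8  89.4 140. ]]
base end [[586.5  13.8  12. ]
 [496.6  14.7  12. ]]
scene base [[502.7   8.6  12. ]
 [591.4   3.7  12. ]]
flange [[ 504.58820856 -204.50599331  128.        ]] handle [[ 508.1428477  -206.38811278  173.        ]] block [[ 505.45122581 -204.46262254   60.        ]]
blk scene [[ 480.  -173.2   60. ]
 [ 539.4 -177.2   60. ]
 [ 541.4 -232.8   60. ]
 [ 478.3 -235.    60. ]] [ 509.76020036 -204.56778877   60.        ]
([3.17, -5.34, -0.73], [-0.01, 0.0, 3.06])
([9.96, -13.89, -0.72], [-0.01, 0.0, 3.06])
([14.11, -14.88, -0.22], [-0.01, 0.0, 3.06])
```

Request:
play_rows(
  dp=[
    [0.68,-0.72,-0.02],
    [1.36,-1.44,-0.04],
    [2.04,-2.16,-0.06],
    [2.72,-2.88,-0.08],
    [3.4,-3.6,-0.1],
  ],
  rot=[
    [0,0,0.61],
    [0,0,1.22],
    [0,0,1.83],
    [0,0,2.45],
    [0,0,3.06],
  ],
  fingers=0,
)

```text
clock: 0.52
eef_pos: [280.9, -411.7, 234.9]
tcp_rot: [-3.141, 0.0, -0.003]
contact_force: [1.3, -0.5, 0.0]
opening: 0.302
grasp_force: 0.0
```

Request:
play_rows(
  dp=[
    [0.44,-0.93,0],
    [0.88,-1.87,0],
    [1.32,-2.8,0],
    [1.76,-3.74,0],
    [2.2,-4.68,0],
  ],
  rot=[
    [0,0,0],
    [0,0,0],
    [0,0,0],
    [0,0,0],
    [0,0,0],
  ],
)

```text
clock: 0.93
eef_pos: [368.8, -224.4, 235.3]
tcp_rot: [3.142, -0.0, -0.0]
contact_force: [0.9, -0.5, 0.7]
opening: -0.001
grasp_force: 0.0
```

Request:
play_rows(
  dp=[
    [0.44,-0.93,0],
    [0.88,-1.87,0],
    [1.32,-2.8,0],
    [1.76,-3.74,0],
    [2.2,-4.68,0],
  ],
  rot=[
    [0,0,0],
    [0,0,0],
    [0,0,0],
    [0,0,0],
    [0,0,0],
  ],
)

```text
clock: 1.35
eef_pos: [456.9, -37.0, 235.3]
tcp_rot: [3.142, -0.0, 0.0]
contact_force: [0.9, -0.6, 0.2]
opening: 0.005
grasp_force: 0.0
```

Request:
play_rows(
  dp=[
    [0.44,-0.93,0],
    [0.88,-1.87,0],
    [1.32,-2.8,0],
    [1.76,-3.74,0],
    [2.2,-4.68,0],
  ],
  rot=[
    [0,0,0],
    [0,0,0],
    [0,0,0],
    [0,0,0],
    [0,0,0],
  ],
)

```text
clock: 1.77
eef_pos: [544.8, 150.3, 235.0]
tcp_rot: [3.141, 0.0, 0.001]
contact_force: [-0.3, -0.9, -0.6]
opening: -0.0
grasp_force: 0.0
```

Request:
play_rows(
  dp=[
    [0,0,0.87],
    [0,0,1.75],
    [0,0.5,1.75],
    [0,0.7,1.75],
    [0,0.9,1.75],
  ],
  rot=[
    [0,0,0],
    [0,0,0],
    [0,0,0],
    [0,0,0],
    [0,0,0],
  ],
)

```text
clock: 2.18
eef_pos: [543.7, 112.0, 164.8]
tcp_rot: [-3.141, 0.002, -0.001]
contact_force: [-2.5, 4.3, 0.2]
opening: 0.001
grasp_force: 2.3
```

Request:
play_rows(
  dp=[
    [0,0.1,0],
    [0,0.16,0],
    [0,0.22,0],
    [0,0.22,0],
  ],
  rot=[
    [0,0,0],
    [0,0,0],
    [0,0,0],
    [0,0,0],
  ],
)

```text
clock: 2.52
eef_pos: [545.2, 103.0, 166.2]
tcp_rot: [-3.141, -0.002, -0.0]
contact_force: [-0.5, 1.2, 0.5]
opening: 0.002
grasp_force: 0.7
```

Request:
play_rows(
  dp=[
    [0,0.05,0],
    [0,0.1,0],
    [0,0.1,0],
  ],
  rot=[
    [0,0,0],
    [0,0,0],
    [0,0,0],
  ],
)

```text
clock: 2.77
eef_pos: [545.1, 99.3, 165.8]
tcp_rot: [-3.141, -0.001, 0.0]
contact_force: [-0.3, 2.4, 2.8]
opening: -0.004
grasp_force: 1.4
```

Request:
play_rows(
  dp=[
    [0,0.05,0],
    [0,0.1,0],
    [0,0.1,0],
  ],
  rot=[
    [0,0,0],
    [0,0,0],
    [0,0,0],
  ],
)

```text
clock: 3.02
eef_pos: [545.0, 96.2, 165.6]
tcp_rot: [-3.14, -0.001, -0.0]
contact_force: [-0.6, 7.5, 3.2]
opening: -0.0
grasp_force: 4.4
```

Request:
play_rows(
  dp=[
    [0,0.06,0],
    [0,0.06,0],
  ],
  rot=[
    [0,0,0],
    [0,0,0],
  ],
)

```text
clock: 3.18
eef_pos: [545.1, 95.7, 165.7]
tcp_rot: [-3.136, -0.001, -0.001]
contact_force: [-1.3, 19.5, 2.2]
opening: -0.001
grasp_force: 9.3
```

Request:
play_rows(
  dp=[
    [0,0.06,0],
    [0,0.06,0],
  ],
  rot=[
    [0,0,0],
    [0,0,0],
  ],
)

```text
clock: 3.35
eef_pos: [545.1, 95.3, 165.7]
tcp_rot: [-3.133, -0.001, -0.002]
contact_force: [-1.9, 29.9, 1.4]
opening: 0.001
grasp_force: 14.4
```

Request:
play_rows(
  dp=[
    [0,-0.4,-0.1],
    [0,-0.7,-1],
    [0,-0.6,-2],
    [0,0.2,-2.8],
    [0,1.1,-3.2],
  ],
  rot=[
    [0,0,0],
    [0,0,0],
    [0,0,0],
    [0,0,0],
    [0,0,0],
  ],
)

```text
clock: 3.77
eef_pos: [545.9, 48.2, 296.3]
tcp_rot: [3.142, -0.004, 0.004]
contact_force: [1.2, -0.5, 0.1]
opening: 0.001
grasp_force: 0.0
```

Request:
play_rows(
  dp=[
    [0,1,0],
    [0,2,0],
    [0,2.5,0],
    [0,2.5,0],
  ],
  rot=[
    [0,0,0],
    [0,0,0],
    [0,0,0],
    [0,0,0],
  ],
  fingers=1,
)

```text
clock: 4.1
eef_pos: [544.4, -56.8, 292.8]
tcp_rot: [3.139, -0.0, -0.003]
contact_force: [-0.1, 0.8, 0.4]
opening: 0.564
grasp_force: 0.0
```

```bash
python3 - <<'E'
from h import *
from rig import optics
f=wrist(); np.savez("w1.npz",**f); print(f["mount"].round(2), f["mtx"].round(), cur()[0])
print(proj(f,[[545,63,167],[545,87,130],[512,87,140]]))
g=optics.grab_frame("scene");np.savez("s1.npz",**g)
g2=optics.grab_frame("top");np.savez("t1.npz",**g2)
im=np.hstack([cv2.resize(f["color"],(533,400)),cv2.resize(g["color"][100:220,245:325],(267,400),interpolation=2)])
cv2.imwrite("pics/w1.png",im[:,:,::-1])
E
```

```text
[[ 0.0000e+00 -9.5000e-01 -3.0000e-01  7.5350e+01]
 [ 1.0000e+00  0.0000e+00 -0.0000e+00 -6.0000e-02]
 [ 0.0000e+00 -3.0000e-01  9.5000e-01 -1.4203e+02]
 [ 0.0000e+00  0.0000e+00  0.0000e+00  1.0000e+00]] [[333.   0. 256.]
 [  0. 333. 189.]
 [  0.   0.   1.]] [544.35615214 -54.81221026 292.61267972]
[[113.44371403 178.22344853]
 [104.34575731 167.79202436]
 [104.61373444 204.07500639]]
```

View pics/w1.png

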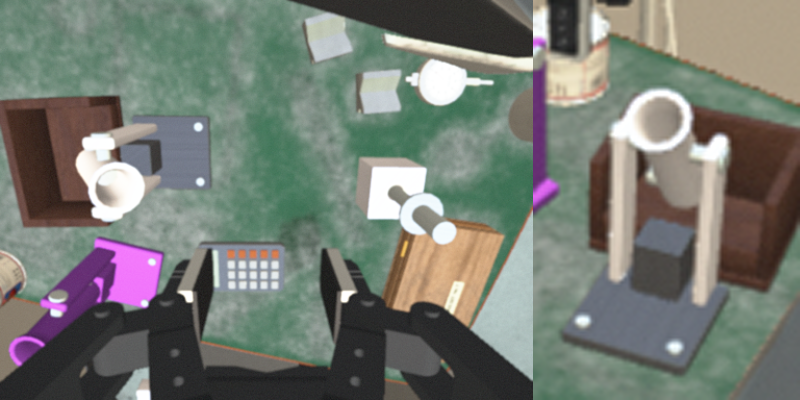

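The tube is tipped and leaning toward −y, with its mouth at wrist (112,180) and scene (283,136) in native pixels. The box is undisturbed. The rod flange is at wrist (403,205) and the handle top at (424,222).

```bash
python3 - <<'E'
from h import *
w=load("w1.npz");s=load("s1.npz");t=load("t1.npz");k=512/533
def S(u,v): return (245+(u-533)*80/267,100+v*.3)
W=lambda u,v:(u*k,v*k)
print("mouth",tri([w,s],[W(117,187),S(660,120)]).round(1),onz(w,[W(117,187)],167),onz(s,[S(660,120)],167))
b=[tri([w,s],[W(198.5,127),S(675,347)]),tri([w,s],[W(200,182),S(583,323)])];print("bolts",np.round(b,1),onz(w,[W(198.5,127),W(200,182)],14).round(1),onz(s,[S(675,347),S(583,323)],14).round(1))
print("rod fl",onz(w,[W(420,213)],128),"top",onz(w,[W(441,231)],173))
p0,R0,_=cur()
print(mv([507,-203,215],down(0),p0,R0))
E
```

```text
mouth [544.9  64.9 165.6] [[543.7716794   64.06563567 167.        ]] [[547.12599773  62.69454324 167.        ]]
bolts [[576.6  24.8  13.5]
 [507.7  27.4  10.5]] [[574.9  24.3  14. ]
 [506.5  26.4  14. ]] [[578.6  24.6  14. ]
 [511.5  23.5  14. ]]
rod fl [[ 506.19614565 -203.13200651  128.        ]] top [[ 506.84021648 -201.63519374  173.        ]]
([-0.93, 3.76, 1.94], [0.0, 0.0, -0.0])
```

Request:
play_rows(
  dp=[
    [-0.19,0.75,0.2],
    [-0.38,1.5,0.5],
    [-0.57,2.3,0.9],
    [-0.75,3.05,1.4],
    [-0.93,3.74,1.94],
  ],
  rot=[
    [0,0,0],
    [0,0,0],
    [0,0,0],
    [0,0,0],
    [0,0,0],
  ],
)

```text
clock: 4.67
eef_pos: [507.8, -202.4, 214.9]
tcp_rot: [3.141, -0.001, 0.002]
contact_force: [0.4, -1.1, -0.2]
opening: 1.002
grasp_force: 0.0
```

Request:
play_rows(
  dp=[
    [0,0,0],
    [0,0,0],
  ],
  rot=[
    [0,0,0],
    [0,0,0],
  ],
)

```text
clock: 4.83
eef_pos: [506.7, -201.8, 213.8]
tcp_rot: [-3.14, 0.003, -0.001]
contact_force: [-0.6, -0.1, -0.1]
opening: 1.0
grasp_force: 0.0
```

```bash
python3 - <<'E'
from h import *
f=wrist(); np.savez("w2.npz",**f); print(cur()[0], cur()[2]["opening"])
print(proj(f,[[507,-202.5,128],[507,-202.5,173]]))
cv2.imwrite("pics/w2.png",f["color"][:,:,::-1])
E
```

```text
[ 507.59816319 -201.27204379  214.87315088] 1.003275685133096
[[257.31415357 192.77305386]
 [257.4758852  216.70500982]]
```

View pics/w2.png

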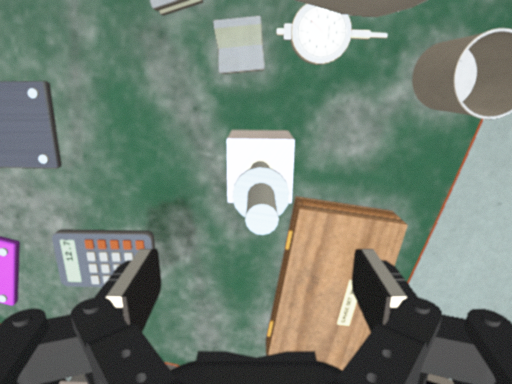

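Looking down, the handle top is at (262,219) and the flange at (263,194), which puts the rod at about (506,−205). I'll correct, descend and grip.

Request:
play_rows(
  dp=[
    [-0.04,0.09,0.5],
    [-0.04,0.09,1.2],
    [-0.04,0.09,1.8],
    [-0.04,0.09,2.02],
    [-0.04,0.09,2.02],
  ],
  rot=[
    [0,0,0],
    [0,0,0],
    [0,0,0],
    [0,0,0],
    [0,0,0],
  ],
)

```text
clock: 5.3
eef_pos: [505.5, -204.0, 133.2]
tcp_rot: [-3.14, 0.003, 0.002]
contact_force: [0.3, 0.4, 0.3]
opening: 0.999
grasp_force: 0.0
```

Request:
play_rows(
  dp=[
    [0,0,0],
    [0,0,0],
    [0,0,0],
    [0,0,0],
    [0,0,0],
  ],
  rot=[
    [0,0,0],
    [0,0,0],
    [0,0,0],
    [0,0,0],
    [0,0,0],
  ],
  fingers=0,
  grip_force=100,
)

```text
clock: 5.72
eef_pos: [506.4, -205.9, 135.3]
tcp_rot: [3.141, -0.001, 0.0]
contact_force: [0.0, -0.3, 0.0]
opening: 0.294
grasp_force: 0.0
```

Request:
play_rows(
  dp=[
    [0,0,0],
    [0,0,0],
    [0,0,0],
  ],
  rot=[
    [0,0,0],
    [0,0,0],
    [0,0,0],
  ],
)

```text
clock: 5.97
eef_pos: [506.4, -205.9, 135.4]
tcp_rot: [3.141, -0.001, -0.0]
contact_force: [-0.5, 0.9, 6.6]
opening: 0.202
grasp_force: 97.3
```

Request:
play_rows(
  dp=[
    [0,0,-0.3],
    [0,0,-0.8],
    [0,0,-1.5],
    [0,0,-2.0],
    [0,0,-2.0],
  ],
  rot=[
    [0,0,0],
    [0,0,0],
    [0,0,0],
    [0,0,0],
    [0,0,0],
  ],
)

```text
clock: 6.38
eef_pos: [508.0, -206.7, 218.6]
tcp_rot: [3.139, -0.006, 0.0]
contact_force: [1.6, -0.1, -1.2]
opening: 0.2
grasp_force: 97.6
```

```bash
cat >> h.py <<'E'
Rt=Ro.from_euler("z",-0.015).as_matrix()@Ro.from_euler("x",0.6).as_matrix()@down(0)
M=np.array([544.9,64,167.]); a=Rt[:,2]
E
python3 - <<'E'
from h import *
p0,R0,s=cur(); print(p0,s["grasp_force"],s["opening"],s["contact_force"])
print(M-a*150, mv(M-a*150,Rt,p0,R0))
E
```

```text
[ 507.97023225 -206.66777597  218.61799165] 97.57028460502625 0.19953761980871876 [ 1.57694105 -0.1041214  -1.17805801]
[543.62960208 -20.68684285 290.80034224] ([0.9, -4.65, -1.81], [5.75, -0.01, 0.16])
```

Request:
play_rows(
  dp=[
    [0.15,-0.7,-0.6],
    [0.35,-1.6,-1.0],
    [0.55,-2.5,-1.4],
    [0.75,-3.4,-1.7],
    [0.9,-4.3,-1.85],
  ],
  rot=[
    [1.0,0,0],
    [2.1,0,0.04],
    [3.2,0,0.08],
    [4.3,0,0.12],
    [5.4,0,0.16],
  ],
)

```text
clock: 6.8
eef_pos: [543.2, -32.8, 290.3]
tcp_rot: [-2.572, 0.002, -0.016]
contact_force: [-0.3, 0.3, -2.5]
opening: 0.206
grasp_force: 97.9
```

Request:
play_rows(
  dp=[
    [0,-0.25,-0.15],
    [0,-0.25,-0.15],
  ],
  rot=[
    [0.33,0,0],
    [0.33,0,0],
  ],
)

```text
clock: 6.97
eef_pos: [541.8, -28.0, 298.2]
tcp_rot: [-2.539, 0.006, -0.016]
contact_force: [0.1, -1.0, -1.7]
opening: 0.202
grasp_force: 98.0
```

```bash
python3 - <<'E'
from h import *
from rig import optics
p0,R0,s=cur(); print(p0,s["tcp_rot"],s["grasp_force"])
f=wrist(); np.savez("w3.npz",**f)
print("mouth, tip pred",proj(f,[M,p0+R0[:,2]*125.3]))
print("to app", mv(M-a*150,Rt,p0,R0), "rod-frame tip err", R0.T@(M-p0))
g=optics.grab_frame("scene");np.savez("s3.npz",**g)
print("scene",proj(g,[M,p0+R0[:,2]*125.3,p0]))
im=np.hstack([cv2.resize(f["color"],(533,400)),cv2.resize(g["color"][70:190,245:325],(267,400),interpolation=2)])
cv2.imwrite("pics/w3.png",im[:,:,::-1])
E
```

```text
[541.79460539 -27.99882332 298.24045696] [-2.53935731  0.00608582 -0.01568358] 98.00814270973206
mouth, tip pred [[254.18676346 165.77533865]
 [255.76049677 178.50615882]]
to app ([0.04, -0.05, 0.26], [-0.02, 0.04, -0.04]) rod-frame tip err [  2.46087146  -1.50563657 160.27838807]
scene [[282.28029626 135.4663984 ]
 [278.17792767 129.01671327]
 [266.34960096 100.2659018 ]]
```

View pics/w3.png

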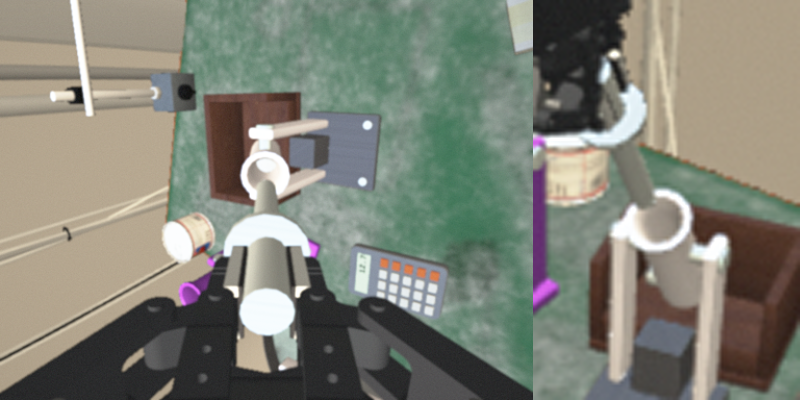

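The wrist view shows the mouth at native (254.6,166), as predicted, with the rod in line above it. I'll insert gently.

Request:
play_rows(
  dp=[
    [0.05,-0.03,0.2],
    [0.05,-0.03,0.5],
    [0.05,-0.03,0.8],
    [0.05,-0.03,1.1],
    [0.05,-0.03,1.25],
  ],
  rot=[
    [0,0,0],
    [0,0,0],
    [0,0,0],
    [0,0,0],
    [0,0,0],
  ],
)

```text
clock: 7.48
eef_pos: [543.1, 2.1, 256.1]
tcp_rot: [-2.541, 0.007, -0.015]
contact_force: [-0.2, -0.0, -0.8]
opening: 0.201
grasp_force: 98.0
```

Request:
play_rows(
  dp=[
    [0,0,0.2],
    [0,0,0.35],
    [0,0,0.45],
    [0,0,0.5],
    [0,0,0.5],
  ],
  rot=[
    [0,0,0],
    [0,0,0],
    [0,0,0],
    [0,0,0],
    [0,0,0],
  ],
)

```text
clock: 7.9
eef_pos: [544.3, 12.2, 241.5]
tcp_rot: [-2.541, 0.005, -0.015]
contact_force: [0.5, -0.3, -2.0]
opening: 0.201
grasp_force: 98.0
```

```bash
cat > q.py <<'E'
from h import *
p0,R0,s=cur(); print("M in tool",(R0.T@(M-p0)).round(1),"depth",125.3-(R0.T@(M-p0))[2],"F tool",(R0.T@s["contact_force"]).round(1),"T",s["wrist_torque"].round(2),s["tcp_rot"].round(3),"rot to Rt",mv(M,Rt,p0,R0)[1])
E
python3 q.py
```

```text
M in tool [ 0.2 -0.7 90.7] depth 34.57164421732965 F tool [0.6 1.3 1.5] T [-0.43  0.04 -0.  ] [-2.541  0.005 -0.015] rot to Rt [-0.0, 0.04, -0.03]
```

Request:
play_rows(
  dp=[
    [0,0,0.12],
    [0,0,0.24],
    [0,0,0.36],
    [0,0,0.46],
    [0,0,0.5],
  ],
  rot=[
    [0,0,0],
    [0,0,0],
    [0,0,0],
    [0,0,0],
    [0,0,0],
  ],
)

```text
clock: 8.32
eef_pos: [544.1, 23.7, 224.6]
tcp_rot: [-2.541, 0.005, -0.015]
contact_force: [-0.4, 0.1, -0.3]
opening: 0.201
grasp_force: 98.0
```

Request:
play_rows(
  dp=[
    [0,0,0.06],
    [0,0,0.12],
    [0,0,0.18],
    [0,0,0.24],
    [0,0,0.3],
  ],
  rot=[
    [0,0,0],
    [0,0,0],
    [0,0,0],
    [0,0,0],
    [0,0,0],
  ],
)

```text
clock: 8.73
eef_pos: [544.8, 30.1, 215.5]
tcp_rot: [-2.542, 0.004, -0.016]
contact_force: [-0.5, -2.9, 2.6]
opening: 0.2
grasp_force: 98.4
```

```bash
python3 q.py
```

```text
M in tool [-0.2 -0.6 59.2] depth 66.09094619477123 F tool [-0.5  1.  -3.8] T [-0.2   0.01 -0.02] [-2.542  0.004 -0.016] rot to Rt [0.0, 0.03, -0.03]
```

Request:
play_rows(
  dp=[
    [0,0,0.06],
    [0,0,0.12],
    [0,0,0.18],
    [0,0,0.24],
    [0,0,0.3],
  ],
  rot=[
    [0,0,0],
    [0,0,0],
    [0,0,0],
    [0,0,0],
    [0,0,0],
  ],
)

```text
clock: 9.15
eef_pos: [544.6, 37.0, 205.2]
tcp_rot: [-2.542, 0.004, -0.016]
contact_force: [-0.3, -2.9, 3.3]
opening: 0.2
grasp_force: 98.5
```

Request:
play_rows(
  dp=[
    [0,0,0.06],
    [0,0,0.12],
    [0,0,0.18],
    [0,0,0.24],
    [0,0,0.3],
  ],
  rot=[
    [0,0,0],
    [0,0,0],
    [0,0,0],
    [0,0,0],
    [0,0,0],
  ],
)

```text
clock: 9.57
eef_pos: [544.6, 43.8, 195.3]
tcp_rot: [-2.542, 0.005, -0.016]
contact_force: [1.1, -2.3, 4.0]
opening: 0.203
grasp_force: 98.5
```

Request:
play_rows(
  dp=[
    [0,0,0.06],
    [0,0,0.12],
    [0,0,0.18],
    [0,0,0.24],
    [0,0,0.25],
  ],
  rot=[
    [0,0,0],
    [0,0,0],
    [0,0,0],
    [0,0,0],
    [0,0,0],
  ],
)

```text
clock: 9.98
eef_pos: [544.2, 49.6, 186.6]
tcp_rot: [-2.542, 0.006, -0.015]
contact_force: [-0.3, -0.1, -1.3]
opening: 0.198
grasp_force: 98.3
```

```bash
python3 q.py
```

```text
M in tool [ 0.6 -0.8 24.3] depth 100.96065266799927 F tool [-0.3  0.8  1.1] T [-0.4  -0.02 -0.01] [-2.542  0.006 -0.015] rot to Rt [-0.0, 0.04, -0.03]
```

Request:
play_rows(
  dp=[
    [0,0,0.05],
    [0,0,0.1],
    [0,0,0.13],
    [0,0,0.13],
  ],
  rot=[
    [0,0,0],
    [0,0,0],
    [0,0,0],
    [0,0,0],
  ],
)

```text
clock: 10.32
eef_pos: [544.3, 52.4, 182.6]
tcp_rot: [-2.542, 0.005, -0.015]
contact_force: [0.1, 0.9, -1.5]
opening: 0.208
grasp_force: 98.2
```

Request:
play_rows(
  dp=[
    [0,0,0.05],
    [0,0,0.05],
  ],
  rot=[
    [0,0,0],
    [0,0,0],
  ],
)

```text
clock: 10.48
eef_pos: [544.4, 53.6, 180.9]
tcp_rot: [-2.541, 0.005, -0.015]
contact_force: [0.2, -0.3, -1.2]
opening: 0.195
grasp_force: 98.2
```

```bash
python3 q.py
```

```text
M in tool [ 0.4 -0.7 17.4] depth 107.90987120923062 F tool [0.2 0.9 0.8] T [-0.39  0.   -0.02] [-2.541  0.005 -0.015] rot to Rt [-0.0, 0.04, -0.03]
```

Request:
play_rows(
  dp=[
    [0,0,0.05],
    [0,0,0.05],
  ],
  rot=[
    [0,0,0],
    [0,0,0],
  ],
)

```text
clock: 10.65
eef_pos: [544.4, 54.7, 179.3]
tcp_rot: [-2.541, 0.005, -0.015]
contact_force: [-0.1, 0.4, -0.7]
opening: 0.202
grasp_force: 98.2
```

Request:
play_rows(
  dp=[
    [0,0,0.03],
    [0,0,0.03],
  ],
  rot=[
    [0,0,0],
    [0,0,0],
  ],
)

```text
clock: 10.82
eef_pos: [544.5, 55.3, 178.5]
tcp_rot: [-2.541, 0.005, -0.015]
contact_force: [-0.1, 0.1, -1.7]
opening: 0.202
grasp_force: 98.2
```

```bash
python3 q.py;  python3 - <<'E'
from h import *
from rig import optics
g=optics.grab_frame("scene"); w=wrist()
im=np.hstack([cv2.resize(g["color"][70:190,245:345],(400,480),interpolation=2),cv2.resize(w["color"][70:250,130:280],(400,480),interpolation=2)])
cv2.imwrite("pics/w4.png",im[:,:,::-1])
E
```

```text
M in tool [ 0.3 -0.7 14.4] depth 110.91336790380343 F tool [-0.1  0.9  1.4] T [-0.43  0.02  0.01] [-2.541  0.005 -0.015] rot to Rt [-0.0, 0.04, -0.03]
```

View pics/w4.png

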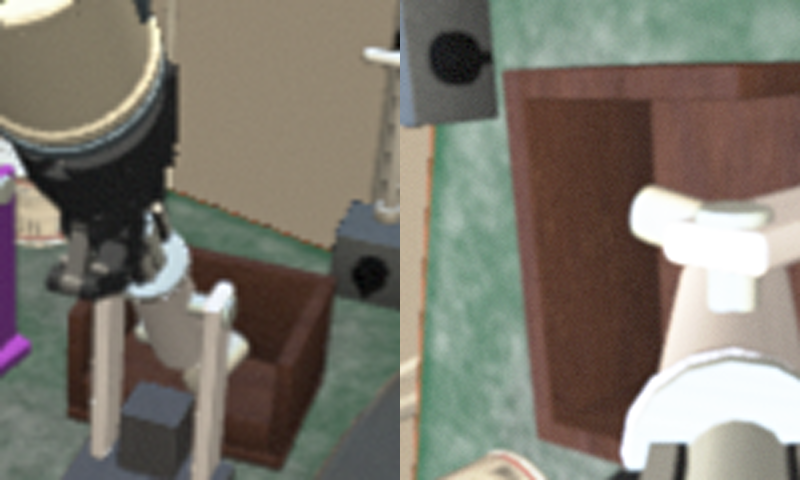

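The flange is almost at the mouth and there's still no contact force. I'll creep on until it touches.

Request:
play_rows(
  dp=[
    [0,0,0.03],
    [0,0,0.03],
  ],
  rot=[
    [0,0,0],
    [0,0,0],
  ],
)

```text
clock: 11.08
eef_pos: [544.8, 55.7, 177.9]
tcp_rot: [-2.542, 0.004, -0.015]
contact_force: [-1.3, -1.8, 1.0]
opening: 0.199
grasp_force: 98.8
```

Request:
play_rows(
  dp=[
    [0,0,0.03],
    [0,0,0.03],
  ],
  rot=[
    [0,0,0],
    [0,0,0],
  ],
)

```text
clock: 11.25
eef_pos: [544.9, 55.8, 177.7]
tcp_rot: [-2.542, 0.004, -0.015]
contact_force: [-5.1, -7.7, 11.1]
opening: 0.2
grasp_force: 100.2
```

```bash
python3 q.py;  python3 - <<'E'
from h import *
w=wrist(); hh=np.array([545,87,130.])
L=hh+a*70
def px(X): return ((proj(w,X)-[130,70])*[400/150,480/180]+[400,0]).round()
ang=np.linspace(0,6.28,9)[:-1]; 
print("tube end ring",px([L+17.5*(np.cos(t)*Rt[:,0]+np.sin(t)*Rt[:,1]) for t in ang]).tolist())
print("pin exit 45 further",px([L+a*30]))
E
```

```text
M in tool [-0.  -0.7 13.5] depth 111.82962567439677 F tool [ -5.    0.1 -13.5] T [-0.44  0.54  0.4 ] [-2.542  0.004 -0.015] rot to Rt [0.0, 0.03, -0.02]
tube end ring [[739.0, 233.0], [779.0, 249.0], [795.0, 288.0], [778.0, 325.0], [739.0, 340.0], [700.0, 325.0], [683.0, 288.0], [699.0, 250.0]]
pin exit 45 further [[739. 264.]]
```

Request:
play_rows(
  dp=[
    [0,0,-0.15],
    [0,0,-0.6],
    [0,0,-1.3],
    [0,0,-2.1],
    [0,0,-2.9],
  ],
  rot=[
    [0,0,0],
    [0,0,0],
    [0,0,0],
    [0,0,0],
    [0,0,0],
  ],
)

```text
clock: 11.72
eef_pos: [543.6, -9.5, 273.3]
tcp_rot: [-2.541, 0.006, -0.015]
contact_force: [1.2, 0.2, -2.0]
opening: 0.204
grasp_force: 98.7
```

Request:
play_rows(
  dp=[
    [0,0,-0.6],
    [0,0,-1.1],
    [0,0,-1.1],
  ],
  rot=[
    [0,0,0],
    [0,0,0],
    [0,0,0],
  ],
)

```text
clock: 11.97
eef_pos: [545.5, -36.0, 312.0]
tcp_rot: [-2.544, -0.001, -0.017]
contact_force: [0.2, 1.0, -0.9]
opening: 0.203
grasp_force: 98.7
```

```bash
python3 q.py;  python3 - <<'E'
from h import *
from rig import optics
g=optics.grab_frame("scene"); w=wrist(); np.savez("w5.npz",**w)
im=np.hstack([cv2.resize(g["color"][70:190,245:345],(400,480),interpolation=2),cv2.resize(w["color"][70:250,190:340],(400,480),interpolation=2)])
cv2.imwrite("pics/w5.png",im[:,:,::-1])
p0,R0,s=cur()
q=[507.5,-205.9,218];print(p0,mv(q,down(0),p0,R0))
E
```

```text
M in tool [ -2.4  -1.  176.1] depth -50.78280048864413 F tool [ 0.2 -0.3  1.3] T [-0.39  0.01  0.01] [-2.544e+00 -1.000e-03 -1.700e-02] rot to Rt [0.02, -0.02, -0.01]
[543.93110141 -33.91519805 308.49060695] ([-0.83, 4.84, -0.56], [-5.73, -0.01, -0.16])
```

View pics/w5.png

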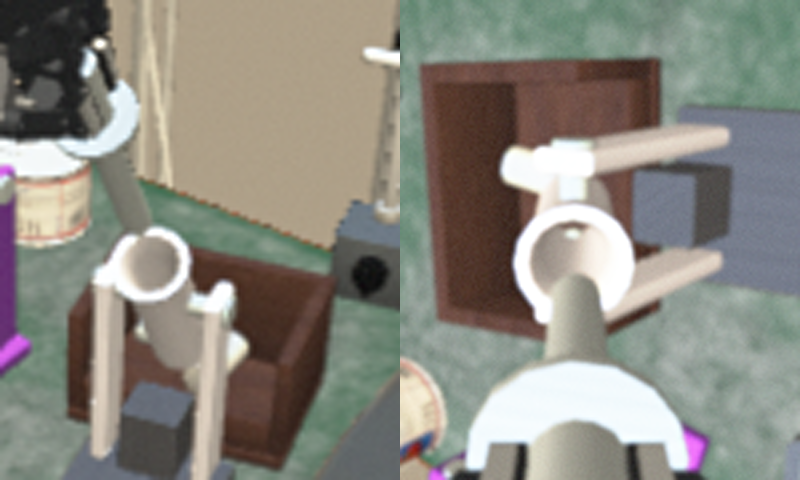

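The tube is still tipped and empty, the rod is out, and the pin end shows inside the box at crop (520,170). The box hasn't moved. I'll take the rod back.

Request:
play_rows(
  dp=[
    [-0.1,0.6,-0.15],
    [-0.27,1.5,-0.3],
    [-0.44,2.5,-0.42],
    [-0.6,3.5,-0.5],
    [-0.75,4.4,-0.56],
  ],
  rot=[
    [-1.0,0,-0.03],
    [-2.1,0,-0.06],
    [-3.2,0,-0.1],
    [-4.3,0,-0.13],
    [-5.4,0,-0.16],
  ],
)

```text
clock: 12.48
eef_pos: [510.4, -192.0, 226.3]
tcp_rot: [-3.112, 0.0, 0.002]
contact_force: [-0.5, -0.4, -2.1]
opening: 0.2
grasp_force: 98.1
```

Request:
play_rows(
  dp=[
    [0,0,0],
    [0,0,0],
  ],
  rot=[
    [-0.33,0,0],
    [-0.33,0,0],
  ],
)

```text
clock: 12.65
eef_pos: [509.2, -189.4, 225.4]
tcp_rot: [-3.141, 0.004, 0.002]
contact_force: [0.5, 0.7, -0.6]
opening: 0.204
grasp_force: 98.2
```

```bash
cat > q2.py <<'E'
from h import *
p0,R0,s=cur();print(p0.round(1),s["tcp_rot"].round(3),s["contact_force"].round(1),mv([506.4,-205.7,205],down(0),p0,R0))
E
python3 q2.py
```

```text
[ 509.2 -189.4  225.4] [-3.141e+00  4.000e-03  2.000e-03] [ 0.5  0.7 -0.6] ([-0.07, 0.41, 0.51], [-0.01, 0.04, 0.02])
```

Request:
play_rows(
  dp=[
    [-0.04,0.2,0.25],
    [-0.07,0.4,0.5],
    [-0.07,0.4,0.5],
    [-0.07,0.4,0.5],
  ],
  rot=[
    [0,0,0],
    [0,0,0],
    [0,0,0],
    [0,0,0],
  ],
)

```text
clock: 12.98
eef_pos: [507.7, -207.6, 206.8]
tcp_rot: [-3.14, 0.001, -0.001]
contact_force: [-0.3, 0.5, -1.6]
opening: 0.2
grasp_force: 98.3
```

```bash
python3 q2.py; python3 - <<'E'
from h import *
import time
w=wrist(); p0,R0,s=cur(); print(p0)
p0,R0,s=cur()
print("tip,hole proj",proj(w,[p0+R0[:,2]*125.3,[506,-205,60]]))
from rig import optics
g=optics.grab_frame("scene"); print(proj(g,[p0+R0[:,2]*125.3,[506,-205,60]])); print(cur()[0])
im=np.hstack([cv2.resize(w["color"][60:260,180:330],(400,533),interpolation=2),cv2.resize(g["color"][180:300,165:255],(400,533),interpolation=2)])
cv2.imwrite("pics/w6.png",im[:,:,::-1])
E
```

```text
[ 507.7 -207.6  206.8] [-3.14e+00  1.00e-03 -1.00e-03] [-0.3  0.5 -1.6] ([-0.03, -0.05, 0.04], [-0.02, 0.01, -0.01])
[ 508.04511675 -207.53571763  207.42038165]
tip,hole proj [[256.1717571  178.23567428]
 [253.54081081 173.68418617]]
[[212.27440534 243.52379308]
 [212.56767285 250.3515843 ]]
[ 508.334462   -207.51561348  207.82384002]
```

View pics/w6.png

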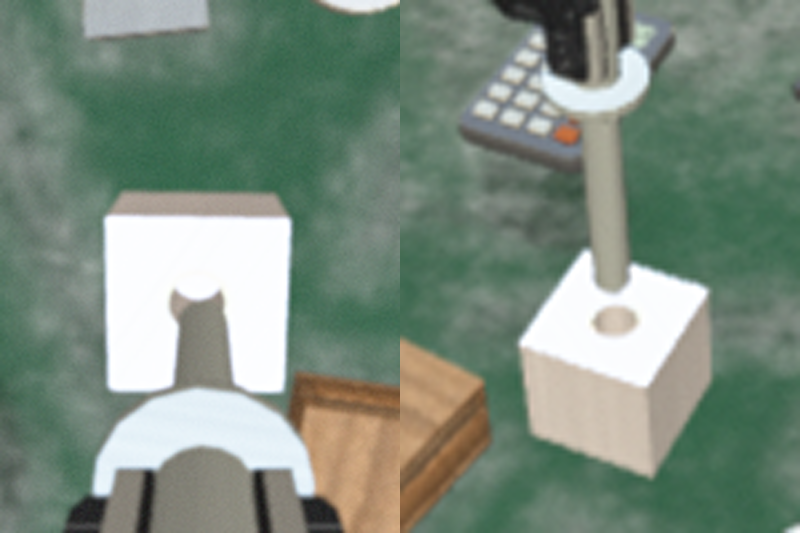

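The tip at wrist crop (203,300) sits about 2 mm to −y of the hole at (197,300). I'll shift and lower with force checks.

Request:
play_rows(
  dp=[
    [-0.03,-0.045,0],
    [-0.03,-0.045,0.2],
    [-0.03,-0.045,0.4],
    [-0.03,-0.045,0.55],
    [-0.03,-0.045,0.6],
  ],
  rot=[
    [0,0,0],
    [0,0,0],
    [0,0,0],
    [0,0,0],
    [0,0,0],
  ],
)

```text
clock: 13.5
eef_pos: [506.3, -205.0, 182.4]
tcp_rot: [-3.141, 0.001, 0.0]
contact_force: [-0.9, -0.3, -1.1]
opening: 0.2
grasp_force: 98.3
```

Request:
play_rows(
  dp=[
    [0,0,0.05],
    [0,0,0.1],
    [0,0,0.1],
  ],
  rot=[
    [0,0,0],
    [0,0,0],
    [0,0,0],
  ],
)

```text
clock: 13.75
eef_pos: [507.0, -205.4, 179.6]
tcp_rot: [-3.141, -0.0, 0.0]
contact_force: [-0.2, -0.1, -1.7]
opening: 0.204
grasp_force: 98.3
```

Request:
play_rows(
  dp=[
    [0,0,0.05],
    [0,0,0.1],
    [0,0,0.1],
  ],
  rot=[
    [0,0,0],
    [0,0,0],
    [0,0,0],
  ],
)

```text
clock: 14.0
eef_pos: [507.0, -205.4, 175.8]
tcp_rot: [-3.142, -0.0, 0.0]
contact_force: [0.4, 0.4, -2.0]
opening: 0.201
grasp_force: 98.3
```

Request:
play_rows(
  dp=[
    [0,0,0.25],
    [0,0,0.5],
    [0,0,0.7],
    [0,0,0.85],
    [0,0,0.9],
  ],
  rot=[
    [0,0,0],
    [0,0,0],
    [0,0,0],
    [0,0,0],
    [0,0,0],
  ],
)

```text
clock: 14.42
eef_pos: [506.3, -205.1, 138.3]
tcp_rot: [-3.141, 0.002, 0.0]
contact_force: [-0.8, -0.7, -1.8]
opening: 0.202
grasp_force: 98.2
```

Request:
play_rows(
  dp=[
    [0,0,0.04],
    [0,0,0.06],
    [0,0,0.06],
  ],
  rot=[
    [0,0,0],
    [0,0,0],
    [0,0,0],
  ],
)

```text
clock: 14.67
eef_pos: [507.2, -205.5, 137.6]
tcp_rot: [3.142, -0.001, 0.0]
contact_force: [0.1, 0.3, -0.9]
opening: 0.204
grasp_force: 98.2
```

Request:
play_rows(
  dp=[
    [0,0,0.03],
    [0,0,0.05],
    [0,0,0.05],
  ],
  rot=[
    [0,0,0],
    [0,0,0],
    [0,0,0],
  ],
)

```text
clock: 14.92
eef_pos: [507.2, -205.5, 135.7]
tcp_rot: [3.142, -0.001, 0.0]
contact_force: [1.4, 0.4, -1.0]
opening: 0.204
grasp_force: 98.2
```

Request:
play_rows(
  dp=[
    [0,0,0.02],
    [0,0,0.02],
  ],
  rot=[
    [0,0,0],
    [0,0,0],
  ],
)

```text
clock: 15.08
eef_pos: [507.5, -205.6, 135.4]
tcp_rot: [3.141, -0.001, 0.0]
contact_force: [-0.7, 0.1, 3.7]
opening: 0.203
grasp_force: 98.9
```

Floor contact is felt (3.7 N) at the original height. I'll release, then go straight up.

Request:
play_rows(
  dp=[
    [0,0,0],
    [0,0,0],
    [0,0,0],
    [0,0,0],
    [0,0,0],
  ],
  rot=[
    [0,0,0],
    [0,0,0],
    [0,0,0],
    [0,0,0],
    [0,0,0],
  ],
  fingers=1,
)

```text
clock: 15.5
eef_pos: [507.1, -205.5, 134.7]
tcp_rot: [-3.142, -0.001, 0.0]
contact_force: [0.9, 0.8, 0.5]
opening: 0.895
grasp_force: 0.0
```

Request:
play_rows(
  dp=[
    [0,0,0],
    [0,0,-0.3],
    [0,0,-0.9],
    [0,0,-1.7],
    [0,0,-2.5],
  ],
  rot=[
    [0,0,0],
    [0,0,0],
    [0,0,0],
    [0,0,0],
    [0,0,0],
  ],
)

```text
clock: 15.92
eef_pos: [506.5, -205.2, 236.2]
tcp_rot: [-3.141, 0.001, 0.0]
contact_force: [0.5, -0.7, 0.5]
opening: 1.006
grasp_force: 0.0
```

Request:
play_rows(
  dp=[
    [0,0,-0.6],
    [-0.5,0,-0.8],
    [-0.8,0,-0.8],
    [-0.8,0,-0.8],
  ],
  rot=[
    [0,0,0],
    [0,0,0],
    [0,0,0],
    [0,0,0],
  ],
)

```text
clock: 16.25
eef_pos: [473.0, -205.3, 267.4]
tcp_rot: [3.141, -0.0, -0.0]
contact_force: [-0.6, 0.5, -0.5]
opening: 1.0
grasp_force: 0.0
```

```bash
python3 - <<'E'
from h import *
from rig import optics
w=wrist(); g=optics.grab_frame("scene"); t=optics.grab_frame("top"); g0=load("scene0.npz"); s1=load("s1.npz")
def col(f,hi): 
    h=cv2.cvtColor(f["color"],cv2.COLOR_RGB2HSV); return h
# rod: compare handle/flange/block area with the first picture
A=g["color"][195:290,190:240].astype(int);B=g0["color"][195:290,190:240].astype(int)
print("rod diff",abs(A-B).mean(), (abs(A-B).max(2)>40).sum())
A=g["color"][110:215,250:330].astype(int);B=s1["color"][110:215,250:330].astype(int)
d=abs(A-B).max(2)>40; print("tube/box diff vs just tipped",d.sum(), np.argwhere(d)[:8]+[110,250] if d.any() else "")
t1=load("t1.npz"); d=abs(t["color"].astype(int)-t1["color"].astype(int)).max(2)>40
print("top dial", d[140:170,310:350].sum(),"rod",d[180:215,290:330].sum()); ys,xs=np.where(d[150:215,130:225]); print("top box/tube changed px",np.c_[xs+130,ys+150].tolist()[:60])
print(cur()[0])
E
```

```text
rod diff 2.9524912280701754 96
tube/box diff vs just tipped 152 [[110 250]
 [110 251]
 [110 252]
 [110 253]
 [110 254]
 [110 255]
 [110 256]
 [110 257]]
top dial 421 rod 1067
top box/tube changed px [[195, 150], [196, 150], [197, 150], [198, 150], [199, 150], [200, 150], [201, 150], [202, 150], [203, 150], [204, 150], [205, 150], [206, 150], [207, 150], [208, 150], [209, 150], [210, 150], [211, 150], [212, 150], [214, 150], [215, 150], [216, 150], [217, 150], [218, 150], [219, 150], [220, 150], [221, 150], [222, 150], [223, 150], [224, 150], [195, 151], [196, 151], [197, 151], [198, 151], [199, 151], [200, 151], [201, 151], [202, 151], [203, 151], [204, 151], [205, 151], [206, 151], [207, 151], [208, 151], [209, 151], [210, 151], [211, 151], [214, 151], [215, 151], [216, 151], [217, 151], [218, 151], [219, 151], [220, 151], [221, 151], [222, 151], [223, 151], [224, 151], [195, 152], [196, 152], [197, 152]]
[ 474.80712088 -205.34049086  266.11971638]
```

```bash
python3 - <<'E'
from h import *
from rig import optics
t=optics.grab_frame("top"); t0=load("top0.npz"); g=optics.grab_frame("scene"); g0=load("scene0.npz"); s1=load("s1.npz")
def cc(m,o):
    n,l,s,c=cv2.connectedComponentsWithStats(m.astype(np.uint8)); return [(s[i].tolist(),(c[i]+o).round(1).tolist()) for i in range(1,n) if s[i,4]>5]
br=lambda f,y0,y1,x0,x1:(f["color"][y0:y1,x0:x1].min(2)>95)
for n,f in (("t0",t0),("t",t)): print(n,"bright",cc(br(f,158,206,142,200),[142,158]))
for p in cc(br(t,158,206,142,200),[142,158]): print(onz(t,[p[1]],21).round())
bm=lambda f:np.argwhere((f["color"][:,:,0].astype(int)-f["color"][:,:,1]>18)[140:220,120:182]).mean(0)+[140,120]
print("box brown centroid",bm(t0),bm(t))
d=abs(g["color"].astype(int)-s1["color"].astype(int)).max(2)>40; print("scene tube/box",cc(d[115:215,255:335],[255,115]))
d=abs(g["color"].astype(int)-g0["color"].astype(int)).max(2)>40; print("scene rod/dial",cc(d[190:345,180:275],[180,190]))
E
```

```text
t0 bright [([30, 0, 28, 48, 1039], [187.4, 181.1])]
t bright [([23, 2, 35, 37, 828], [183.5, 178.5]), ([1, 17, 20, 11, 166], [152.7, 179.8]), ([53, 44, 5, 4, 16], [197.2, 203.8])]
[[555. 108.  21.]]
[[552. 186.  21.]]
[[491.  72.  21.]]
box brown centroid [182.55523945 156.21953532] [184.43267108 156.48565121]
scene tube/box [([0, 0, 8, 4, 21], [257.9, 116.2]), ([47, 37, 5, 11, 40], [303.7, 156.6]), ([36, 46, 4, 6, 17], [292.6, 163.6])]
scene rod/dial [([24, 13, 7, 6, 13], [206.8, 204.6]), ([30, 16, 6, 6, 10], [213.4, 209.2]), ([19, 30, 6, 6, 12], [201.2, 222.0]), ([40, 37, 3, 6, 8], [221.0, 229.5]), ([28, 47, 1, 7, 7], [208.0, 240.0])]
```

```bash
python3 -c "
from rig import r
print(r.sign_off())"
```

```text
the job is handed in; nothing more can be done
None
```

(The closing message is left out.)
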